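Clip a day box back into the pill organiser and tug-test it

TASK

One day box of the pill organiser stands loose on the ledge: set it upright into the one empty bay of the tray and press it straight down, with no more than 30 N, until both clips have snapped over its ribs and it sits fully home. Then hold it by its two ends and pull it straight up with about 8 N, steadily for a good second, to prove that the clips hold, without straining them with more than 12 N or pulling it out. Let it drop back fully home, let go, and leave everything else where it stands.

Things in the scene. Friction and masses are not known exactly. Their poses are not given: they have to be found in the camera images.
- loose_box: Loose day box, upright on the ledge: clear plastic, two compartments under shut lids, 54 mm long (x), 30 wide (y), 38 high (z up), about 45 g. Origin: centre of its underside. Its foot tapers in 3 mm all round over the lowest 5 mm. Each 30 mm wide end face has a half-round rib, 14 mm wide, sticking out 3 mm, 4 mm above the underside. Both ends are alike: it fits the bay either way round.
- loose_box_top (a point): Centre of the loose day box's top (its lids), 38 mm above its underside. It is gripped across its 54 mm length by its end faces, flat from 7 mm above the underside to the top; keep the fingertips 15 mm or more above the underside, to clear the clips when it is in the bay.
- bay: The one empty bay of the tray's seven (which one varies). Origin: centre of the bay floor, 4 mm above the ledge, where the centre of the box's underside belongs; x along the bay's length (across the row), y along the row, z up. Walls 10 to 12 mm high leave the box about 1 mm play each way in x, 1.5 mm in y. A springy clip stands at each end.
- nose_far (a point): Tip of the nose of the clip at the bay's +x end, 27.5 mm from the bay centre, 8.5 mm above its floor. Clip: 14 mm wide tongue, top 14 mm above the floor, springs outward. The box set down first rests on both noses about 8 mm above home; pushing it past them takes about 4 rising to 8 N in all, then they snap over its ribs and it is home on the floor.
- nose_near (a point): Tip of the nose of the like clip at the bay's -x end. Once both have caught, the box lifts about 2 mm freely until its ribs meet the noses; from there they hold it almost rigidly up to about 11 N of upward pull, begin to yield above that and let it out at about 20 N.
- tray: White plastic tray, 258 mm along the row (y), 74 mm deep (x), stuck fast to the ledge. Origin: centre of its underside, on the ledge. Seven bays 36 mm apart along y; the other six hold fixed day boxes like the loose one, their tops 42 mm above the ledge, 6 mm gaps between boxes: a box in its bay can be gripped only by its two ends.
- jug: White ceramic jug, 116 mm across, 165 mm high, handle to its +y; bystander. Origin: centre of its underside.
- bottle: Stainless steel bottle with press-button cap, 70 mm across, 238 mm high; bystander. Origin: centre of its underside.
- spoon: Wooden cooking spoon lying flat, 290 mm long; bystander.
- clip: Green plastic bag clip lying flat, 115 mm long, 16 mm wide and high; bystander.
Not all that is in view belongs to the job. What is shaped like the loose_box but purple or yellow is not meant.

How it is judged:
By the outcome, as a careful person would: the job done as asked, in the order asked, and still so for the second after the job is handed in, with the robot touching nothing.
It also fails if it takes over 72 s, if anything falls off the work surface, if the arm or the gripper's body presses on something with over 40 N, if the wrist force passes 120 N, or if a joint passes its speed limit or range.

ROBOT

A 6-joint arm with a two-finger parallel gripper is mounted at the origin on the work surface. World frame = base frame: x ahead of the robot, y to its left, z up, the work surface at z = 0. Lengths are in m, angles in rad, forces in N, time in s.
With the tool pointing down it reaches from about 0.325 to 0.875 m from the base axis. Payload 4.4 kg.
Tool frame: the origin (TCP) lies midway between the tips of the shut fingers; the grasp point (between the pads) lies 19 mm behind it (robot.tcp_to_grasp is the distance from the TCP to the grasp point, in m); z points along the fingers, y is the line along which they close (so a half turn about z gives the same grasp; the last joint's range is limited). The gripper opens to 85 mm and grips with 20 to 120 N. Pads are 22 mm wide; open, the fingers measure 114 mm over their backs; the gripper's body (76 mm by 85 mm) begins 54 mm behind the grasp point. The pads swing forward as they close: fully open they stand 13 mm farther back than shut.
Start: joints at [1.149, 0.207, 1.542, -0, 1.393, -0.15], TCP at [0.154, 0.554, 0.231] pointing down, gripper open.
Joint ranges: [-2.73, 2.73], [-0.86, 2.22], [0.23, 2.46], [-1.11, 4.25], [0.08, 2.63], [-2.82, 2.82]. Speed limits (rad/s): [2.79, 2.79, 3.14, 3.14, 3.14, 3.14].

INTERFACE

Orientations are given as a 3x3 rotation matrix whose columns are the frame's x, y, z axes.
In Python, from workcell import robot gives the robot as it stands. The module is installed in compiled form; this text tells all that it offers.
- The arm moves only by the tool move_arm, never from a script. Its argument "targets" is one flat list of numbers, 5 for each row, row after row: the opening, from -1 (shut) to 1 (fully open), then the shift along the tool's x, y, z in mm, then the turn about the tool's z in degrees. In form: [fingers, tx, ty, tz, turn, fingers, tx, ty, tz, turn, ...]. A call has exactly 5 rows; each row shifts and turns the commanded pose from where the row before left it, along the tool's axes as they then stand; what a row does not reach is not made up. A row lasts 1/8 s, in which the tool goes at most 62.5 mm and 10.7 degrees, less where a joint would pass 70% of its speed; a pose out of reach is approached as far as the arm can. A call with a gripper value outside its range is refused whole. The fingers move at their own pace and stop on an object; "grip_force" is the grip in N (left out, the last holds). Time passes only in rows, so rows that do not move let the fingers close, or fill a call up. It gives the time, the measured TCP pose, the force, the opening and the grip force at its end, in the units of the state.
- robot.get_state(): the state, without advancing time (a new reading comes with each control period).
- robot.camera(name): name is "scene" or "side" or "wrist"; returns the picture (420x560x3 uint8, red, green, blue); there is no depth.
- robot.camera_params(name): a dict with "fx", "fy", "cx", "cy" (pixels), "R" (3x3) and "t" (3): a world point X has camera coordinates R X + t; the wrist camera has in their place "T_tool_cam" (4x4, takes a point from camera to tool coordinates, whose origin is the TCP and whose axes are the flange's). Camera axes: x right, y down, z forward; pixel columns grow to the right and rows downward; lengths in m; the calibration is good to about 2 mm. The wrist camera is an equidistant fisheye: a pixel r from the principal point sees the ray r / f radians off the axis. A picture is of the moment at which its call begins: read the wrist's pose just before it. camera_params takes no time and is no camera call.
- robot.job_done(): hands the job in; it is judged then, once.
The state is a dict: "time": time; "qpos": joint angles; "joint_velocities": joint speeds; "tau": joint torques, N m; "eef_pos": TCP position; "tool_rot": TCP orientation; "contact_force": force on the tool from outside, world axes, zero at the start; "wrist_torque": the same for the moment, N m; "width": finger opening in m; "finger_force": force on a finger pad.
Only numpy, scipy, OpenCV 4.12 (cv2) and the standard library are available. Lean on these libraries where they do the work, as an engineer would, in place of code of your own. Each camera call takes 0.05 s, during which the arm holds its last target. There are 200 camera calls.

## Working session

There is one attempt and no reset: what is moved stays moved. The work goes in short steps, Python scripts to look and compute and a tool call to move; the robot and the scene stay as the last step left them, time stands still between calls to the robot, and variables do not carry over. Pictures are saved under pics/ and viewed, at most 13 in all, crops included, and the job is handed in when it is done.

Besides the shell and the picture viewer there is one more tool, called as a command line: name --argument value ..., lists and objects as JSON in quotes. move_arm: Moves the arm, as the interface text tells. Its arguments: {"type":"object","properties":{"targets":{"type":"array","items":{"type":"number"}},"grip_force":{"type":"number"}},"required":["targets"]}

```bash
mkdir -p pics
python3 - <<'E'
from workcell import robot
import cv2,numpy as np
s=robot.get_state();print(s)
a=[robot.camera(n) for n in("scene","side","wrist")]
for n,i in zip(("scene","side","wrist"),a): cv2.imwrite(f"pics/{n}0.png",i[...,::-1]);print(n,robot.camera_params(n))
E
```

```text
{'time': 0.0, 'qpos': array([ 1.14848929e+00,  2.07456688e-01,  1.54298186e+00, -7.38391346e-06,
        1.39347720e+00, -1.50516389e-01]), 'joint_velocities': array([ 4.30132622e-04, -2.62493230e-05,  2.76787511e-04, -1.06370184e-03,
       -8.34474076e-05,  2.08961187e-03]), 'tau': array([-1.65419227e-03, -3.83042943e+01, -2.91592205e+01, -2.60007428e-04,
        1.06863939e-02, -2.78643434e-06]), 'eef_pos': array([0.15406821, 0.55318184, 0.23009169]), 'tool_rot': array([[-9.63291920e-01,  2.68454433e-01, -9.45526600e-04],
       [ 2.68455882e-01,  9.63289643e-01, -2.12197759e-03],
       [ 3.41161691e-04, -2.29791604e-03, -9.99997302e-01]]), 'contact_force': array([ 0.07026678, -0.05122155, -0.29980889]), 'wrist_torque': array([0.00085432, 0.00902806, 0.00563956]), 'finger_force': 0.0, 'width': 0.08557880461109063}
scene {'fx': 397.11274723910213, 'fy': 397.11274723910213, 'cx': 282.24454221052946, 'cy': 204.71119400531214, 'R': array([[-0.34846015,  0.93730041,  0.0065931 ],
       [ 0.7856283 ,  0.29589505, -0.54335467],
       [-0.51123742, -0.18415772, -0.83947736]]), 't': array([ 0.20296434, -0.40335927,  1.36004787])}
side {'fx': 452.63594358105337, 'fy': 452.63594358105337, 'cx': 274.89294766678125, 'cy': 206.3013777269774, 'R': array([[ 0.96190567, -0.27330979, -0.00626473],
       [-0.17900413, -0.61234866, -0.77005626],
       [ 0.20662771,  0.74184289, -0.63794523]]), 't': array([-0.55084703,  0.16061962,  0.90281979])}
wrist {'fx': 325.19226210127806, 'fy': 325.19226210127806, 'cx': 273.8452127150011, 'cy': 210.75721483202145, 'T_tool_cam': array([[-9.39726394e-04, -9.61259332e-01, -2.75643999e-01,
         7.01613983e-02],
       [ 9.99999540e-01, -9.56004712e-04, -7.53055092e-05,
        -3.15691795e-04],
       [-1.91128839e-04, -2.75643943e-01,  9.61259788e-01,
        -1.42561384e-01],
       [ 0.00000000e+00,  0.00000000e+00,  0.00000000e+00,
         1.00000000e+00]])}
```

View pics/scene0.png

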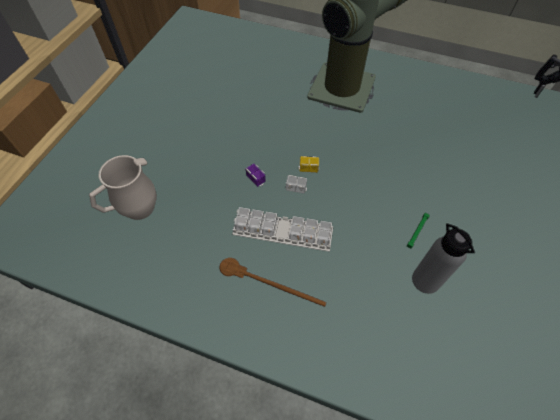

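View pics/side0.png

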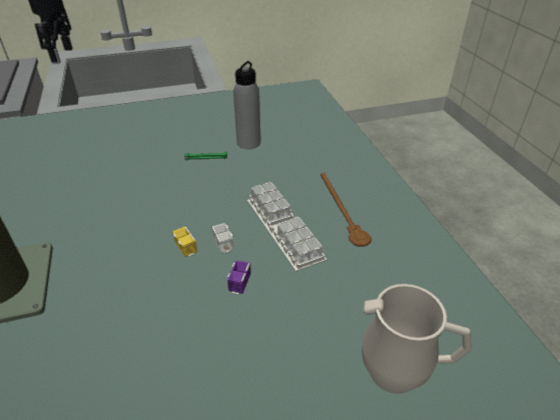

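View pics/wrist0.png

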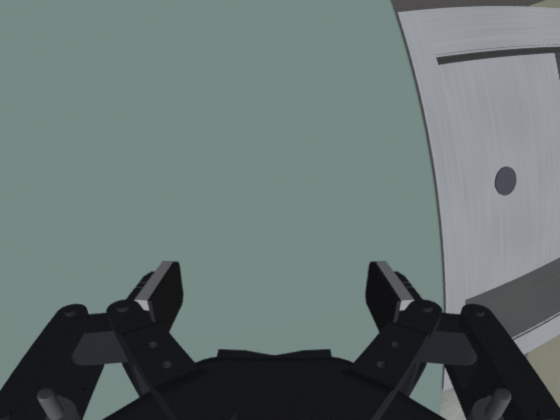

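The scene view has three loose boxes: purple at (256,175), yellow at (310,164) and clear/white at (297,183). The clear one is the one meant, since purple and yellow are excluded. The tray runs from (235,225) to (332,240), with its empty bay near (283,229). The side view shows the clear box at (223,237).

```bash
cat > h.py <<'E'
from workcell import robot
import cv2,numpy as np
def ray(n,u,v,s=None):
    p=robot.camera_params(n)
    if n!="wrist":
        d=p["R"].T@np.array([(u-p["cx"])/p["fx"],(v-p["cy"])/p["fy"],1]);return -p["R"].T@p["t"],d
    x,y=(u-p["cx"])/p["fx"],(v-p["cy"])/p["fy"];r=np.hypot(x,y)+1e-12
    T=p["T_tool_cam"];R=s["tool_rot"]
    d=np.array([x/r*np.sin(r),y/r*np.sin(r),np.cos(r)])
    return s["eef_pos"]+R@T[:3,3],R@T[:3,:3]@d
def plane(n,u,v,z,s=None):
    c,d=ray(n,u,v,s);return c+d*(z-c[2])/d[2]
def proj(n,X,s=None):
    p=robot.camera_params(n);X=np.asarray(X,float)
    if n!="wrist":
        c=p["R"]@X+p["t"];return np.array([p["fx"]*c[0]/c[2]+p["cx"],p["fy"]*c[1]/c[2]+p["cy"]])
    T=p["T_tool_cam"];c=T[:3,:3].T@(s["tool_rot"].T@(X-s["eef_pos"])-T[:3,3])
    r=np.hypot(c[0],c[1]);th=np.arctan2(r,c[2]);return np.array([p["cx"]+p["fx"]*th*c[0]/r,p["cy"]+p["fy"]*th*c[1]/r])
E
python3 - <<'E'
from h import *
a=cv2.imread("pics/scene0.png");b=cv2.imread("pics/side0.png")
for n,i in(("scene",a),("side",b)):
    hsv=cv2.cvtColor(i,cv2.COLOR_BGR2HSV);m=((hsv[...,1]<30)&(hsv[...,2]>125)).astype(np.uint8)
    m=cv2.morphologyEx(m,cv2.MORPH_CLOSE,np.ones((5,5)))
    k,l,st,c=cv2.connectedComponentsWithStats(m)
    for j in range(1,k):
        if 80<st[j,4]<8000: print(n,st[j],c[j].round(1),plane(n,*c[j],.025).round(3))
print("box",plane("scene",297,183,.02),plane("side",223,237,.02))
for u,v in((283,229),(233,238),(331,248),(333,224),(237,208)):print(plane("scene",u,v,.02).round(3))
A=cv2.resize(a[145:255,220:345],None,fx=4.5,fy=4.5,interpolation=2)
cv2.imwrite("pics/crop.png",A)
E
```

```text
scene [ 90 155  57  41 368] [117.9 173. ] [ 0.601 -0.489  0.025]
scene [286 175  21  16 189] [296.5 180.8] [ 0.448 -0.007  0.025]
scene [ 232  207  101   44 2608] [282.7 228.1] [0.604 0.009 0.025]
side [  37   34  199   80 4351] [132.   76.4] [0.298 0.901 0.025]
side [  0  57  36  54 741] [18.3 85.2] [-0.084  0.939  0.025]
side [ 247  181   80   90 3190] [285.5 226.5] [ 0.593 -0.015  0.025]
side [212 223  22  30 439] [222.6 236.8] [ 0.453 -0.009  0.025]
side [ 363  283  108   58 1204] [411.1 314.1] [ 0.742 -0.303  0.025]
side [520 312  21  15 111] [531.3 318.8] [ 0.942 -0.372  0.025]
side [438 346  25  16 142] [448.2 355.5] [ 0.759 -0.395  0.025]
box [ 0.45154334 -0.00467895  0.02      ] [ 0.45465482 -0.00438184  0.02      ]
[0.604 0.01  0.02 ]
[ 0.674 -0.101  0.02 ]
[0.613 0.143 0.02 ]
[0.544 0.127 0.02 ]
[ 0.587 -0.128  0.02 ]
```

View pics/crop.png

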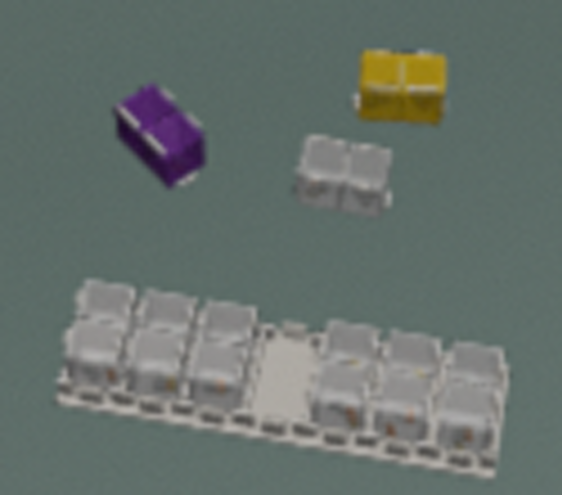

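The enlarged crop confirms that the loose box at crop (343,172) is clear; the yellow one at (403,85) and purple one at (160,135) are decoys. The empty bay is at crop (285,375), the fourth of the seven. I'll move above the area for a close wrist view.

move_arm --targets '[1,-33.4,-29,-2,0,1,-33.4,-29,-2,0,1,-33.4,-29,-2,0,1,-33.4,-29,-2,0,1,-33.4,-29,-2,0]'

```text
time: 0.78
eef_pos: [0.2767, 0.368, 0.2411]
tool_rot: [[-0.963, 0.268, -0.0], [0.268, 0.963, -0.0], [0.0, -0.0, -1.0]]
contact_force: [0.2, 0.5, -0.1]
width: 0.0852
finger_force: 0.0
```

move_arm --targets '[1,-33.4,-29,-2,0,1,-33.4,-29,-2,0,1,-33.4,-29,-2,0,1,-33.4,-29,-2,0,1,-33.4,-29,-2,0]'

```text
time: 1.4
eef_pos: [0.3987, 0.1836, 0.2512]
tool_rot: [[-0.963, 0.268, -0.0], [0.268, 0.963, 0.0], [0.0, 0.0, -1.0]]
contact_force: [0.9, -0.4, -0.4]
width: 0.0856
finger_force: 0.0
```

move_arm --targets '[1,-33.4,-29,-2,0,1,-33.4,-29,-2,0,1,-33.4,-29,-2,0,1,-33.4,-29,-2,0,1,-33.4,-29,-2,0]'

```text
time: 2.02
eef_pos: [0.5206, -0.0009, 0.261]
tool_rot: [[-0.963, 0.269, -0.001], [0.269, 0.963, 0.0], [0.001, 0.0, -1.0]]
contact_force: [0.1, -0.2, -0.0]
width: 0.0852
finger_force: 0.0
```

move_arm --targets '[1,0,0,0,0,1,0,0,0,0,1,0,0,0,0,1,0,0,0,0,1,0,0,0,0]'

```text
time: 2.65
eef_pos: [0.52, 0.001, 0.2614]
tool_rot: [[-0.964, 0.267, 0.0], [0.267, 0.964, -0.0], [-0.0, 0.0, -1.0]]
contact_force: [-0.3, -1.0, 0.2]
width: 0.0854
finger_force: 0.0
```

Run:
```python
from h import *
import pickle
s=robot.get_state();i=robot.camera("wrist")[...,::-1]
print(s["eef_pos"],s["tool_rot"][:,1],s["contact_force"])
pickle.dump(s,open("s1.pkl","wb"));cv2.imwrite("pics/w1.png",i)
```

```text
[0.51999313 0.00095859 0.26143221] [2.67458290e-01 9.63569438e-01 2.87044235e-05] [-0.34075779 -0.96368875  0.2472266 ]
```

View pics/w1.png

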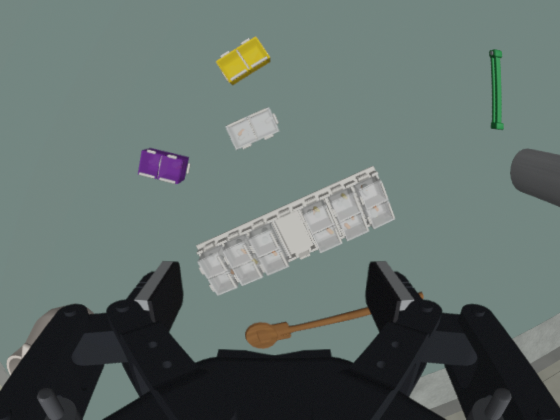

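The wrist view shows the clear box at (252,128), yellow at (243,60), purple at (164,166), the tray's near edge from (198,248) to (377,170), and the empty bay at (295,234). Next I'll get a refined fix.

Run:
```python
from h import *
import pickle
s=pickle.load(open("s1.pkl","rb"));i=cv2.imread("pics/w1.png")
bg=cv2.GaussianBlur(i,(3,3),0).astype(int)
hsv=cv2.cvtColor(i,cv2.COLOR_BGR2HSV)
m=((hsv[...,1]<24)&(hsv[...,2]>135)).astype(np.uint8);m=cv2.morphologyEx(m,cv2.MORPH_CLOSE,np.ones((5,5)))
k,l,st,c=cv2.connectedComponentsWithStats(m)
for j in range(1,k):
    x,y,w,h,a=st[j]
    if 150<x and x+w<420 and y<260 and a>200:
        pts=np.argwhere(l==j)[:,::-1]
        z=.038 if a<3000 else .012
        W=np.array([plane("wrist",*p,z,s)[:2] for p in pts])*1000
        r=cv2.minAreaRect(W.astype(np.float32));print(a,st[j],r,cv2.boxPoints(r).round(1).tolist())
o=lambda p,q,z:[plane("wrist",*x,z,s).round(4) for x in(p,q)]
p,q=o((198,248),(377,170),.004);d=q-p;print(p,q,np.degrees(np.arctan2(d[1],d[0])),np.linalg.norm(d))
print("bay",plane("wrist",295,234,.004,s), proj("wrist",[.52,0,.0],s))
b=i[95:295,180:410];cv2.imwrite("pics/c1.png",cv2.resize(b,None,fx=3.4,fy=3,interpolation=2))
```

```text
1422 [ 225  107   55   43 1422] ((455.40631103515625, -5.16419792175293), (33.56416702270508, 57.528865814208984), 7.426382064819336) [[435.0, 21.200000762939453], [442.5, -35.900001525878906], [475.79998779296875, -31.5], [468.29998779296875, 25.5]]Traceback (most recent call last):
  File "<stdin>", line 13, in <module>
  File "h.py", line 12, in plane
    c,d=ray(n,u,v,s);return c+d*(z-c[2])/d[2]
        ~~~^^^^^^^^^
  File "h.py", line 4, in ray
    p=robot.camera_params(n)
ValueError: time passes only in moves, steps and waits
```

```bash
sed -i 's/^import cv2.*/&\nimport functools,os,pickle\nif not os.path.exists("p.pkl"): pickle.dump({n:robot.camera_params(n) for n in("scene","side","wrist")},open("p.pkl","wb"))\nP=pickle.load(open("p.pkl","rb"))/; s/p=robot.camera_params(n)/p=P[n]/' h.py
python3 - <<'E'
from h import *
s=pickle.load(open("s1.pkl","rb"));i=cv2.imread("pics/w1.png")
o=lambda p,q,z:[plane("wrist",*x,z,s).round(4) for x in(p,q)]
p,q=o((198,248),(377,170),.004);d=q-p;print(p,q,np.degrees(np.arctan2(d[1],d[0])),np.linalg.norm(d))
print("bay",plane("wrist",295,234,.004,s))
b=i[95:295,180:410];cv2.imwrite("pics/c1.png",cv2.resize(b,None,fx=3,fy=3,interpolation=2))
R=s["tool_rot"];print(R.T@(np.array([.4554,-.0052,.15])-s["eef_pos"])*1000)
E
```

```text
[ 0.5859 -0.1244  0.004 ] [0.546  0.1309 0.004 ] 98.88271298353054 0.2583991099055877
bay [0.60085007 0.00690584 0.004     ]
[ 60.61838962 -23.21339758 111.41762577]
```

View pics/c1.png

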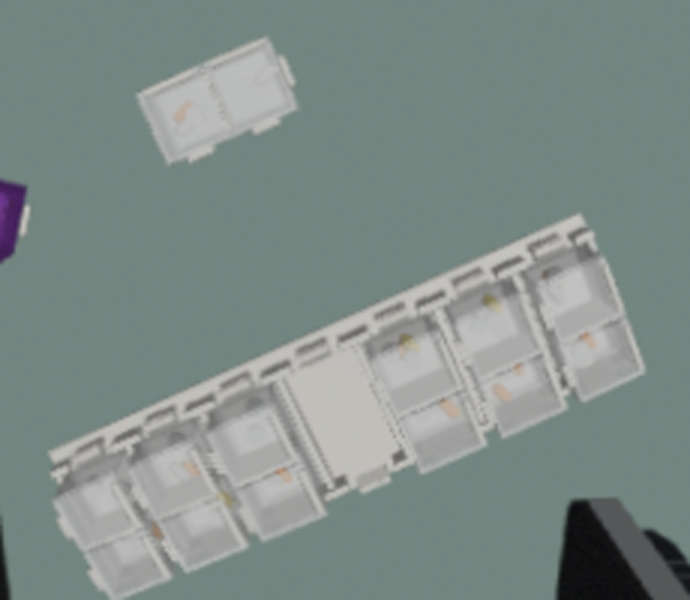

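The crop shows the clear box with top corners at crop (140,93), (268,38), (297,107), (167,163), and the empty bay floor at (340,412) between three boxes either side. Now I'll move over the box.

move_arm --targets '[1,20,-8,37,0,1,20,-8,37,0,1,20.6,-7.2,37.4,0,1,0,0,0,-10.5,1,0,0,0,-10.5]'

```text
time: 3.32
eef_pos: [0.4548, -0.0055, 0.1492]
tool_rot: [[-0.995, -0.101, -0.001], [-0.101, 0.995, 0.0], [0.001, 0.0, -1.0]]
contact_force: [0.1, 0.4, -0.1]
width: 0.0856
finger_force: 0.0
```

move_arm --targets '[1,0,0,0,-2,1,0,0,0,0,1,0,0,0,0,1,0,0,0,0,1,0,0,0,0]'

```text
time: 3.95
eef_pos: [0.4556, -0.0057, 0.1499]
tool_rot: [[-0.992, -0.129, 0.0], [-0.129, 0.992, -0.0], [-0.0, -0.0, -1.0]]
contact_force: [0.8, -0.5, -0.5]
width: 0.0853
finger_force: 0.0
```

Run:
```python
from h import *
s=robot.get_state();i=robot.camera("wrist")[...,::-1].copy()
print(s["eef_pos"],s["tool_rot"][:,1],s["contact_force"])
pickle.dump(s,open("s2.pkl","wb"));cv2.imwrite("pics/w2.png",i)
```

```text
[ 0.45562365 -0.00572133  0.1499017 ] [-1.28900415e-01  9.91657543e-01 -3.39518869e-05] [ 0.75136643 -0.4690145  -0.49938684]
```

View pics/w2.png

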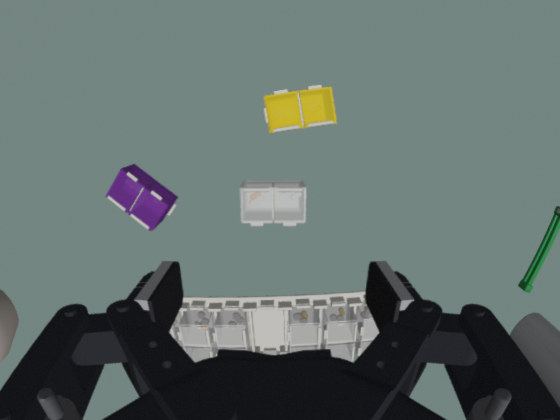

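The box sits at (240..306, 183..223), square to the image, so the yaw matches. Purple is at (142,197) and yellow at (300,108), both well clear of the fingers.

Run:
```python
from h import *
s=pickle.load(open("s2.pkl","rb"));i=cv2.imread("pics/w2.png")
R=s["tool_rot"];t=s["eef_pos"]
loc=lambda u,v,z:((R.T@(plane("wrist",u,v,z,s)-t))*1000)[:2].round(1)
h=cv2.cvtColor(i,cv2.COLOR_BGR2HSV)
m=((h[...,1]<28)&(h[...,2]>110)).astype(np.uint8)
sub=m[170:235,225:320]
for r in range(186,224,4):
    c=np.where(m[r,225:320])[0]+225
    if len(c):print(r,c.min(),c.max(),loc(c.min()-.5,r,.038),loc(c.max()+.5,r,.038))
for c in(246,252,268,280,296,301):
    q=np.where(m[165:240,c])[0]+165;print(c,q.min(),q.max(),"toplane",loc(c,q.max()+.5,.038),"bot",loc(c,q.min()-.5,.0))
# tray near edge
g=i[285:312].astype(int).sum(2)
for c in(190,220,250,290,320,350):
    q=np.argmax(np.diff(g[:,c]));print("edge",c,285+q+.5,plane("wrist",c,285+q+.5,.004,s).round(4))
```

```text
186 240 305 [ 17.9 -27.8] [17.8 25. ]
190 239 306 [ 14.6 -28.7] [14.5 25.9]
194 239 306 [ 11.3 -28.8] [11.2 26. ]
198 239 306 [  8.  -28.9] [ 7.9 26.1]
202 240 306 [  4.6 -28.2] [ 4.6 26.1]
206 240 306 [  1.2 -28.3] [ 1.2 26.2]
210 240 306 [ -2.1 -28.4] [-2.2 26.3]
214 240 306 [ -5.5 -28.5] [-5.6 26.4]
218 240 306 [ -9.  -28.6] [-9.  26.5]
222 241 305 [-12.4 -27.9] [-12.5  25.8]
246 180 223 toplane [-13.7 -23.3] bot [ 16.1 -25.8]
252 180 226 toplane [-16.3 -18.4] bot [ 16.1 -20.3]
268 180 223 toplane [-13.7  -5.2] bot [16.  -5.6]
280 180 223 toplane [-13.7   4.7] bot [16.   5.3]
296 180 225 toplane [-15.5  18. ] bot [16. 20.]
301 180 223 toplane [-13.8  22.1] bot [16.  24.5]
edge 190 297.5 [ 0.5736 -0.0798  0.004 ]
edge 220 308.5 [ 0.5818 -0.0471  0.004 ]
edge 250 308.5 [ 0.5769 -0.0156  0.004 ]
edge 290 306.5 [0.5689 0.0255 0.004 ]
edge 320 305.5 [0.5643 0.0567 0.004 ]
edge 350 303.5 [0.559  0.0885 0.004 ]
```

move_arm --targets '[1,1,-1,35,0,1,0,0,35,0,1,0,0,35,0,1,0,0,20,0,1,0,0,13,0]'

```text
time: 4.62
eef_pos: [0.4542, -0.0067, 0.0108]
tool_rot: [[-0.992, -0.129, -0.001], [-0.129, 0.992, 0.0], [0.001, 0.0, -1.0]]
contact_force: [0.3, -0.6, 1.0]
width: 0.0855
finger_force: 0.0
```

move_arm --targets '[1,0,0,0,0,1,0,0,0,0,-1,0,0,0,0,-1,0,0,0,0,-1,0,0,0,0]' --grip_force 50

```text
time: 5.25
eef_pos: [0.4559, -0.007, 0.0129]
tool_rot: [[-0.992, -0.129, 0.002], [-0.129, 0.992, -0.0], [-0.002, -0.001, -1.0]]
contact_force: [0.1, -0.2, 5.7]
width: 0.0528
finger_force: 53.6
```

move_arm --targets '[-1,0,0,0,0,-1,0,0,0,0,-1,0,0,0,0,-1,0,0,0,0,-1,0,0,0,0]'

```text
time: 5.88
eef_pos: [0.4559, -0.0071, 0.0129]
tool_rot: [[-0.992, -0.129, 0.002], [-0.129, 0.992, -0.0], [-0.002, -0.001, -1.0]]
contact_force: [-0.0, 0.7, 6.2]
width: 0.0529
finger_force: 53.7
```

move_arm --targets '[-1,0,0,-15,0,-1,0,0,-25,0,-1,0,0,-30,0,-1,0,0,-30,0,-1,0,0,-20,0]'

```text
time: 6.5
eef_pos: [0.4551, -0.0069, 0.134]
tool_rot: [[-0.992, -0.129, 0.002], [-0.129, 0.992, -0.0], [-0.002, -0.001, -1.0]]
contact_force: [-0.2, -0.6, -1.0]
width: 0.0529
finger_force: 53.0
```

move_arm --targets '[-1,-29.4,-11,0,0,-1,-29.4,-11,0,0,-1,-29.4,-11,0,0,-1,-29.4,-11,0,0,-1,-29.4,-11,0,0]'

```text
time: 7.12
eef_pos: [0.6081, -0.0425, 0.1322]
tool_rot: [[-0.992, -0.129, -0.001], [-0.129, 0.992, 0.0], [0.001, 0.0, -1.0]]
contact_force: [0.8, 0.1, -0.3]
width: 0.053
finger_force: 53.0
```

move_arm --targets '[-1,0,0,0,9,-1,0,0,0,9,-1,0,0,0,9,-1,0,0,0,9,-1,0,0,0,9]'

```text
time: 7.75
eef_pos: [0.6071, -0.0422, 0.1322]
tool_rot: [[-0.789, 0.614, -0.001], [0.614, 0.789, 0.0], [0.001, -0.0, -1.0]]
contact_force: [-0.0, 1.2, -0.7]
width: 0.0532
finger_force: 53.0
```

move_arm --targets '[-1,0,0,0,9,-1,0,0,0,9,-1,0,0,0,9,-1,0,0,0,9,-1,0,0,0,7.5]'

```text
time: 8.38
eef_pos: [0.6071, -0.0422, 0.1322]
tool_rot: [[-0.151, 0.989, -0.001], [0.989, 0.151, 0.0], [0.0, -0.001, -1.0]]
contact_force: [0.3, -0.2, -1.1]
width: 0.0529
finger_force: 53.0
```

move_arm --targets '[-1,0,0,0,0,-1,0,0,0,0,-1,0,0,0,0,-1,0,0,0,0,-1,0,0,0,0]'

```text
time: 9.0
eef_pos: [0.6076, -0.0424, 0.1319]
tool_rot: [[-0.155, 0.988, -0.0], [0.988, 0.155, 0.0], [0.0, -0.0, -1.0]]
contact_force: [0.3, 0.0, -1.0]
width: 0.0533
finger_force: 53.0
```

Run:
```python
from h import *
s=robot.get_state();i=robot.camera("wrist")[...,::-1].copy()
print(s["eef_pos"],s["tool_rot"],s["contact_force"],s["width"])
pickle.dump(s,open("s3.pkl","wb"));cv2.imwrite("pics/w3.png",i)
d=robot.camera("side")[...,::-1].copy();cv2.imwrite("pics/sd3.png",d)
```

```text
[ 0.60759331 -0.04235134  0.13185677] [[-1.55494928e-01  9.87836686e-01 -9.19289772e-05]
 [ 9.87836690e-01  1.55494932e-01  3.25362301e-05]
 [ 4.64349718e-05 -8.57515978e-05 -9.99999995e-01]] [ 0.29670565  0.04585837 -0.98315645] 0.05327423185769119
```

View pics/w3.png

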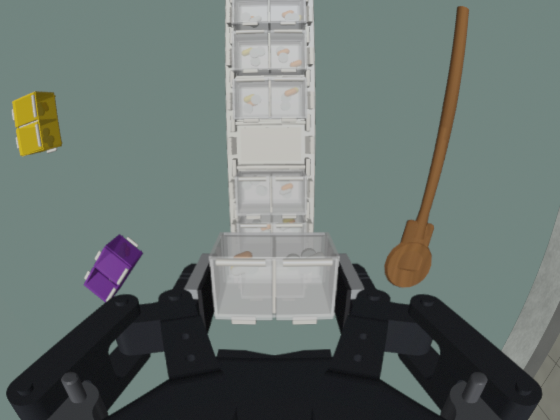

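The box is held square in the pads at (213..337, 235..320). The empty bay floor is at about (236..304, 127..166), nearly in line with it. I'll measure both in the tool frame.

Run:
```python
from h import *
s=pickle.load(open("s3.pkl","rb"));i=cv2.imread("pics/w3.png")
a=cv2.resize(i[110:180,215:325],None,fx=5,fy=5,interpolation=2)
b=cv2.resize(i[225:330,195:355],None,fx=3.4,fy=2.3,interpolation=2)
o=np.zeros((600,560,3),np.uint8);o[:350,:550]=a;o[352:352+b.shape[0],:b.shape[1]]=b
cv2.imwrite("pics/c3.png",o)
R=s["tool_rot"];t=s["eef_pos"]
loc=lambda u,v,z:((R.T@(plane("wrist",u,v,z,s)-t))*1000)[:2].round(1)
g=cv2.cvtColor(i,cv2.COLOR_BGR2GRAY).astype(int)
print("col profile rows140-152",list(enumerate(g[140:152,222:322].mean(0).round().astype(int),222)))
print("row profile",list(enumerate(g[115:178,250:290].mean(1).round().astype(int),115)))
z=t[2]+.025
for v in(262,318,320):print(v,loc(275,v,z))
print(loc(236,146,.004),loc(304,146,.004),loc(270,127,.004),loc(270,166,.004))
```

```text
col profile rows140-152 [(222, np.int64(127)), (223, np.int64(127)), (224, np.int64(127)), (225, np.int64(127)), (226, np.int64(130)), (227, np.int64(169)), (228, np.int64(188)), (229, np.int64(190)), (230, np.int64(188)), (231, np.int64(168)), (232, np.int64(147)), (233, np.int64(142)), (234, np.int64(142)), (235, np.int64(143)), (236, np.int64(159)), (237, np.int64(190)), (238, np.int64(194)), (239, np.int64(194)), (240, np.int64(193)), (241, np.int64(191)), (242, np.int64(191)), (243, np.int64(191)), (244, np.int64(191)), (245, np.int64(191)), (246, np.int64(191)), (247, np.int64(191)), (248, np.int64(191)), (249, np.int64(191)), (250, np.int64(191)), (251, np.int64(191)), (252, np.int64(191)), (253, np.int64(191)), (254, np.int64(191)), (255, np.int64(191)), (256, np.int64(191)), (257, np.int64(191)), (258, np.int64(191)), (259, np.int64(191)), (260, np.int64(191)), (261, np.int64(191)), (262, np.int64(191)), (263, np.int64(191)), (264, np.int64(191)), (265, np.int64(191)), (266, np.int64(191)), (267, np.int64(191)), (268, np.int64(191)), (269, np.int64(191)), (270, np.int64(191)
[... 1925 characters left out ...]
1)), (151, np.int64(191)), (152, np.int64(191)), (153, np.int64(191)), (154, np.int64(190)), (155, np.int64(191)), (156, np.int64(191)), (157, np.int64(191)), (158, np.int64(191)), (159, np.int64(191)), (160, np.int64(191)), (161, np.int64(193)), (162, np.int64(192)), (163, np.int64(180)), (164, np.int64(152)), (165, np.int64(167)), (166, np.int64(191)), (167, np.int64(191)), (168, np.int64(177)), (169, np.int64(171)), (170, np.int64(171)), (171, np.int64(152)), (172, np.int64(136)), (173, np.int64(142)), (174, np.int64(154)), (175, np.int64(163)), (176, np.int64(171)), (177, np.int64(185))]
262 [15.3  0.1]
318 [-11.8   0.1]
320 [-12.9   0.1]
[ 48.7 -31.8] [48.6 24.8] [64.3 -3.4] [31.6 -3.5]
```

View pics/c3.png

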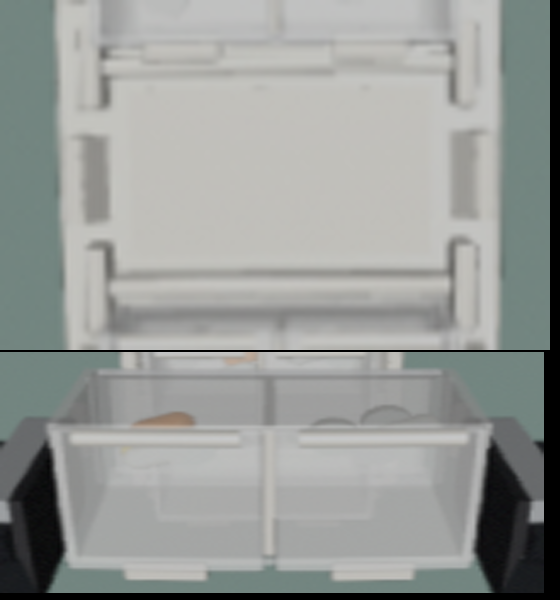

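The crop shows the bay floor centred on column 270.5 and row about 145, between its clip slots. The box spans rows 259..318, centred on column 274. The shift needed is therefore tx of about +48 and ty of about -3, and I'll go down to just above the walls.

move_arm --targets '[-1,24,-1.5,0,0,-1,24,-1.6,0,0,-1,0,0,30,0,-1,0,0,30,0,-1,0,0,22,0]'

```text
time: 9.72
eef_pos: [0.5959, 0.0063, 0.0485]
tool_rot: [[-0.156, 0.988, -0.002], [0.988, 0.156, 0.001], [0.001, -0.002, -1.0]]
contact_force: [0.4, 0.1, -0.8]
width: 0.0531
finger_force: 53.0
```

move_arm --targets '[-1,0,0,10,0,-1,0,0,2,0,-1,0,0,0,0,-1,0,0,0,0,-1,0,0,0,0]'

```text
time: 10.35
eef_pos: [0.5977, 0.0044, 0.0387]
tool_rot: [[-0.155, 0.988, 0.001], [0.988, 0.155, -0.0], [-0.0, 0.001, -1.0]]
contact_force: [-0.9, 0.3, -1.0]
width: 0.053
finger_force: 53.0
```

Run:
```python
from h import *
s=robot.get_state();i=robot.camera("wrist")[...,::-1].copy()
print(s["eef_pos"],s["contact_force"],s["width"])
pickle.dump(s,open("s4.pkl","wb"))
d=robot.camera("side")[...,::-1].copy()
a=cv2.resize(i[60:340,180:370],None,fx=2,fy=2,interpolation=2);b=cv2.resize(d[150:290,220:350],None,fx=3,fy=4,interpolation=2)
o=np.zeros((560,775,3),np.uint8);o[:,:380]=a;o[:,385:775]=b
cv2.imwrite("pics/c4.png",o)
```

```text
[0.5977274  0.004416   0.03871937] [-0.94151035  0.26397351 -1.00371813] 0.0529590400100029
```

View pics/c4.png

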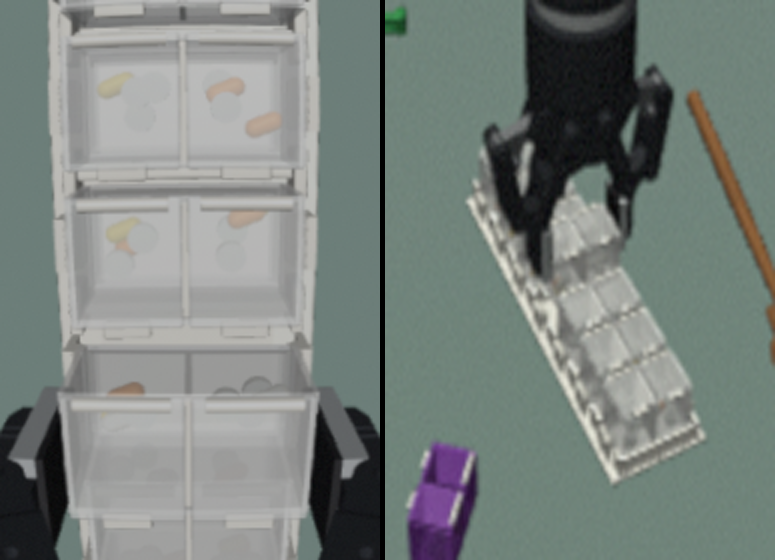

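The held box is laterally in line with its neighbours: both are centred at crop column 187. I'll check the along-row alignment against the neighbours' lids.

Run:
```python
from h import *
s=pickle.load(open("s4.pkl","rb"));R=s["tool_rot"];t=s["eef_pos"]
loc=lambda u,v,z:((R.T@(plane("wrist",u,v,z,s)-t))*1000)[:2].round(1)
f=lambda r,c=187.5:(180+c/2,60+r/2)
for n,a,b,z in(("held",398,515,t[2]+.025),("n1",200,325,.042),("n2",38,167,.042)):print(n,loc(*f(a),z),loc(*f(b),z))
for a,b,r in((67,308,200),(70,303,38)):print(loc(*f(r,a),.042),loc(*f(r,b),.042))
print(loc(*f(398,60),t[2]+.025),loc(*f(398,315),t[2]+.025))
```

```text
held [16.6 -0.4] [-11.6  -0.4]
n1 [52.9 -0.3] [24.7 -0.4]
n2 [87.8 -0.3] [60.1 -0.3]
[ 53.2 -26.5] [53.1 25.8]
[ 88.4 -25.2] [88.4 24.2]
[ 16.4 -26. ] [16.3 25.2]
```

Alignment is good to about 0.5 mm. Descending.

move_arm --targets '[-1,0,0,4,0,-1,0,0,4,0,-1,0,0,3,0,-1,0,0,0,0,-1,0,0,0,0]' --grip_force 60

```text
time: 11.08
eef_pos: [0.597, 0.0046, 0.0268]
tool_rot: [[-0.155, 0.988, -0.0], [0.988, 0.155, 0.0], [0.0, -0.0, -1.0]]
contact_force: [0.7, 0.2, -0.0]
width: 0.0531
finger_force: 66.9
```

move_arm --targets '[-1,0,0,1.5,0,-1,0,0,1,0,-1,0,0,1,0,-1,0,0,0,0,-1,0,0,0,0]'

```text
time: 11.7
eef_pos: [0.5981, 0.0045, 0.0245]
tool_rot: [[-0.155, 0.988, 0.002], [0.988, 0.155, -0.0], [-0.001, 0.002, -1.0]]
contact_force: [-1.6, 0.8, 5.0]
width: 0.0526
finger_force: 67.5
```

move_arm --targets '[-1,0,0,1,0,-1,0,0,1,0,-1,0,0,0.5,0,-1,0,0,0,0,-1,0,0,0,0]'

```text
time: 12.32
eef_pos: [0.5985, 0.0043, 0.0226]
tool_rot: [[-0.155, 0.988, 0.003], [0.988, 0.155, -0.001], [-0.001, 0.003, -1.0]]
contact_force: [-1.4, -0.7, 8.3]
width: 0.0526
finger_force: 67.9
```

move_arm --targets '[-1,0,0,1,0,-1,0,0,1,0,-1,0,0,0.5,0,-1,0,0,0,0,-1,0,0,0,0]'

```text
time: 12.95
eef_pos: [0.5968, 0.0046, 0.018]
tool_rot: [[-0.155, 0.988, -0.001], [0.988, 0.155, 0.0], [0.0, -0.001, -1.0]]
contact_force: [-0.5, 0.8, -0.6]
width: 0.0527
finger_force: 66.8
```

Snapped over. Now I'll press to the floor.

move_arm --targets '[-1,0,0,1,0,-1,0,0,1,0,-1,0,0,0.5,0,-1,0,0,0,0,-1,0,0,0,0]'

```text
time: 13.58
eef_pos: [0.597, 0.0046, 0.017]
tool_rot: [[-0.155, 0.988, -0.001], [0.988, 0.155, -0.0], [0.0, -0.001, -1.0]]
contact_force: [-3.3, 0.7, 6.4]
width: 0.0528
finger_force: 67.8
```

move_arm --targets '[-1,0,0,0,0,-1,0,0,0,0,-1,0,0,0,0,-1,0,0,0,0,-1,0,0,0,0]'

```text
time: 14.2
eef_pos: [0.597, 0.0046, 0.017]
tool_rot: [[-0.155, 0.988, -0.001], [0.988, 0.155, -0.0], [0.0, -0.001, -1.0]]
contact_force: [-3.4, 1.5, 7.0]
width: 0.0532
finger_force: 67.8
```

move_arm --targets '[-1,0,0,0.8,0,-1,0,0,0.7,0,-1,0,0,0,0,-1,0,0,0,0,-1,0,0,0,0]'

```text
time: 14.82
eef_pos: [0.597, 0.0046, 0.017]
tool_rot: [[-0.155, 0.988, -0.001], [0.988, 0.155, -0.0], [0.0, -0.001, -1.0]]
contact_force: [-6.9, 0.5, 14.7]
width: 0.0526
finger_force: 68.8
```

Home at z=0.017 with 14.7 N. Now I'll ease off and begin the slow pull.

move_arm --targets '[-1,0,0,-1,0,-1,0,0,-1,0,-1,0,0,-1,0,-1,0,0,-1,0,-1,0,0,0,0]'

```text
time: 15.45
eef_pos: [0.597, 0.0046, 0.0181]
tool_rot: [[-0.155, 0.988, -0.0], [0.988, 0.155, 0.0], [0.0, -0.0, -1.0]]
contact_force: [-0.7, 0.5, -1.2]
width: 0.0524
finger_force: 66.8
```

move_arm --targets '[-1,0,0,-0.5,0,-1,0,0,0,0,-1,0,0,0,0,-1,0,0,0,0,-1,0,0,0,0]'

```text
time: 16.08
eef_pos: [0.5971, 0.0046, 0.0189]
tool_rot: [[-0.155, 0.988, -0.0], [0.988, 0.155, 0.0], [0.0, -0.0, -1.0]]
contact_force: [-0.5, 1.3, -1.6]
width: 0.0526
finger_force: 66.7
```

move_arm --targets '[-1,0,0,-0.4,0,-1,0,0,-0.3,0,-1,0,0,0,0,-1,0,0,0,0,-1,0,0,0,0]'

```text
time: 16.7
eef_pos: [0.5971, 0.0046, 0.0193]
tool_rot: [[-0.155, 0.988, -0.0], [0.988, 0.155, 0.0], [0.0, -0.0, -1.0]]
contact_force: [1.0, 1.9, -4.9]
width: 0.0525
finger_force: 66.2
```

move_arm --targets '[-1,0,0,-0.3,0,-1,0,0,-0.3,0,-1,0,0,0,0,-1,0,0,0,0,-1,0,0,0,0]'

```text
time: 17.32
eef_pos: [0.5968, 0.0046, 0.0197]
tool_rot: [[-0.155, 0.988, -0.001], [0.988, 0.155, 0.0], [0.0, -0.001, -1.0]]
contact_force: [2.7, 0.3, -11.7]
width: 0.053
finger_force: 65.4
```

move_arm --targets '[-1,0,0,0.4,0,-1,0,0,0,0,-1,0,0,0,0,-1,0,0,0,0,-1,0,0,0,0]'

```text
time: 17.95
eef_pos: [0.5969, 0.0046, 0.0197]
tool_rot: [[-0.155, 0.988, -0.0], [0.988, 0.155, 0.0], [0.0, -0.0, -1.0]]
contact_force: [2.0, 1.4, -12.9]
width: 0.0532
finger_force: 65.5
```

move_arm --targets '[-1,0,0,1,0,-1,0,0,0,0,-1,0,0,0,0,-1,0,0,0,0,-1,0,0,0,0]'

```text
time: 18.58
eef_pos: [0.5973, 0.0046, 0.0193]
tool_rot: [[-0.155, 0.988, 0.0], [0.988, 0.155, 0.0], [-0.0, 0.0, -1.0]]
contact_force: [-0.6, 1.5, -2.1]
width: 0.0531
finger_force: 66.6
```

move_arm --targets '[-1,0,0,-0.3,0,-1,0,0,0,0,-1,0,0,0,0,-1,0,0,0,0,-1,0,0,0,0]'

```text
time: 19.2
eef_pos: [0.5973, 0.0046, 0.0193]
tool_rot: [[-0.155, 0.988, 0.0], [0.988, 0.155, 0.0], [-0.0, 0.0, -1.0]]
contact_force: [0.3, 2.1, -1.4]
width: 0.0529
finger_force: 66.6
```

move_arm --targets '[-1,0,0,0,0,-1,0,0,0,0,-1,0,0,0,0,-1,0,0,0,0,-1,0,0,0,0]'

```text
time: 19.82
eef_pos: [0.5973, 0.0046, 0.0192]
tool_rot: [[-0.155, 0.988, 0.0], [0.988, 0.155, 0.0], [-0.0, 0.0, -1.0]]
contact_force: [-0.4, 2.7, 0.1]
width: 0.0529
finger_force: 66.8
```

move_arm --targets '[-1,0,0,-0.4,0,-1,0,0,0,0,-1,0,0,0,0,-1,0,0,0,0,-1,0,0,0,0]'

```text
time: 20.45
eef_pos: [0.5972, 0.0046, 0.0194]
tool_rot: [[-0.155, 0.988, 0.0], [0.988, 0.155, 0.0], [-0.0, 0.0, -1.0]]
contact_force: [2.3, 3.1, -4.1]
width: 0.0525
finger_force: 66.5
```

move_arm --targets '[-1,0,0,0,0,-1,0,0,0,0,-1,0,0,0,0,-1,0,0,0,0,-1,0,0,0,0]'

```text
time: 21.08
eef_pos: [0.5971, 0.0046, 0.0194]
tool_rot: [[-0.155, 0.988, 0.0], [0.988, 0.155, 0.0], [0.0, 0.0, -1.0]]
contact_force: [2.4, 2.2, -6.1]
width: 0.0527
finger_force: 66.4
```

move_arm --targets '[-1,0,0,0,0,-1,0,0,0,0,-1,0,0,0,0,-1,0,0,0,0,-1,0,0,0,0]'

```text
time: 21.7
eef_pos: [0.5971, 0.0045, 0.0194]
tool_rot: [[-0.155, 0.988, -0.0], [0.988, 0.155, 0.0], [0.0, -0.0, -1.0]]
contact_force: [2.7, 2.4, -6.1]
width: 0.0527
finger_force: 66.4
```

Creep is slight now. A small step should bring it to about 8 N.

move_arm --targets '[-1,0,0,-0.15,0,-1,0,0,0,0,-1,0,0,0,0,-1,0,0,0,0,-1,0,0,0,0]'

```text
time: 22.32
eef_pos: [0.597, 0.0045, 0.0195]
tool_rot: [[-0.155, 0.988, -0.0], [0.988, 0.155, -0.0], [0.0, -0.0, -1.0]]
contact_force: [3.2, 1.7, -7.4]
width: 0.0528
finger_force: 66.1
```

move_arm --targets '[-1,0,0,0,0,-1,0,0,0,0,-1,0,0,0,0,-1,0,0,0,0,-1,0,0,0,0]'

```text
time: 22.95
eef_pos: [0.597, 0.0045, 0.0195]
tool_rot: [[-0.155, 0.988, -0.0], [0.988, 0.155, -0.0], [0.0, -0.0, -1.0]]
contact_force: [2.1, 1.6, -6.9]
width: 0.0527
finger_force: 66.0
```

move_arm --targets '[-1,0,0,-0.1,0,-1,0,0,0,0,-1,0,0,0,0,-1,0,0,0,0,-1,0,0,0,0]'

```text
time: 23.58
eef_pos: [0.5969, 0.0046, 0.0196]
tool_rot: [[-0.155, 0.988, -0.0], [0.988, 0.155, -0.0], [0.0, -0.0, -1.0]]
contact_force: [3.1, 1.5, -8.3]
width: 0.0528
finger_force: 65.8
```

move_arm --targets '[-1,0,0,0,0,-1,0,0,0,0,-1,0,0,0,0,-1,0,0,0,0,-1,0,0,0,0]'

```text
time: 24.2
eef_pos: [0.5969, 0.0045, 0.0196]
tool_rot: [[-0.155, 0.988, -0.0], [0.988, 0.155, 0.0], [0.0, -0.0, -1.0]]
contact_force: [1.5, 1.0, -9.7]
width: 0.053
finger_force: 65.7
```

move_arm --targets '[-1,0,0,0.05,0,-1,0,0,0,0,-1,0,0,0,0,-1,0,0,0,0,-1,0,0,0,0]'

```text
time: 24.82
eef_pos: [0.597, 0.0046, 0.0196]
tool_rot: [[-0.155, 0.988, -0.0], [0.988, 0.155, 0.0], [0.0, -0.0, -1.0]]
contact_force: [2.0, 1.8, -9.0]
width: 0.0531
finger_force: 65.8
```

move_arm --targets '[-1,0,0,0,0,-1,0,0,0,0,-1,0,0,0,0,-1,0,0,0,0,-1,0,0,0,0]'

```text
time: 25.45
eef_pos: [0.597, 0.0045, 0.0196]
tool_rot: [[-0.155, 0.988, -0.0], [0.988, 0.155, -0.0], [0.0, -0.0, -1.0]]
contact_force: [0.1, 1.9, -8.9]
width: 0.0529
finger_force: 65.7
```

Held 7–9 N for over 2 s. Now lower it home.

move_arm --targets '[-1,0,0,1,0,-1,0,0,1,0,-1,0,0,1,0,-1,0,0,0.5,0,-1,0,0,0,0]'

```text
time: 26.08
eef_pos: [0.5978, 0.0047, 0.017]
tool_rot: [[-0.155, 0.988, 0.001], [0.988, 0.155, 0.0], [-0.0, 0.001, -1.0]]
contact_force: [-1.3, 4.3, 4.6]
width: 0.0527
finger_force: 67.4
```

move_arm --targets '[-1,0,0,0,0,-1,0,0,0,0,-1,0,0,0,0,-1,0,0,0,0,-1,0,0,0,0]'

```text
time: 26.7
eef_pos: [0.5979, 0.0047, 0.017]
tool_rot: [[-0.155, 0.988, 0.001], [0.988, 0.155, 0.0], [-0.0, 0.001, -1.0]]
contact_force: [-0.3, 4.0, 6.4]
width: 0.0524
finger_force: 67.4
```

move_arm --targets '[1,0,0,0,0,1,0,0,0,0,1,0,0,0,0,1,0,0,0,0,1,0,0,0,0]'

```text
time: 27.32
eef_pos: [0.5971, 0.0044, 0.0161]
tool_rot: [[-0.155, 0.988, -0.0], [0.988, 0.155, -0.0], [-0.0, -0.0, -1.0]]
contact_force: [-0.9, -0.1, -0.5]
width: 0.0853
finger_force: 0.0
```

move_arm --targets '[1,0,0,-10,0,1,0,0,-30,0,1,0,0,-40,0,1,0,0,-30,0,1,-30,0,0,0]'

```text
time: 27.95
eef_pos: [0.6045, -0.0242, 0.131]
tool_rot: [[-0.158, 0.987, 0.008], [0.987, 0.158, -0.001], [-0.002, 0.008, -1.0]]
contact_force: [-0.5, -0.6, -0.3]
width: 0.0851
finger_force: 0.0
```

move_arm --targets '[1,-28,0,0,0,1,0,0,0,0,1,0,0,0,0,1,0,0,0,0,1,0,0,0,0]'

```text
time: 28.58
eef_pos: [0.6059, -0.0519, 0.1261]
tool_rot: [[-0.156, 0.988, -0.0], [0.988, 0.156, 0.0], [0.0, -0.0, -1.0]]
contact_force: [-0.6, 0.4, 0.3]
width: 0.0854
finger_force: 0.0
```

Run:
```python
from h import *
s=robot.get_state();i=robot.camera("wrist")[...,::-1].copy()
print(s["eef_pos"],s["contact_force"],s["width"])
d=robot.camera("side")[...,::-1].copy()
a=cv2.resize(i[0:280,160:385],None,fx=2,fy=2,interpolation=2);b=cv2.resize(d[150:290,240:340],None,fx=3.3,fy=4,interpolation=2)
o=np.zeros((560,790,3),np.uint8);o[:,:450]=a;o[:,455:455+b.shape[1]]=b
cv2.imwrite("pics/c5.png",o)
```

```text
[ 0.60590988 -0.05185813  0.12610036] [-0.62290311  0.39455573  0.34551653] 0.08535986863836262
```

View pics/c5.png

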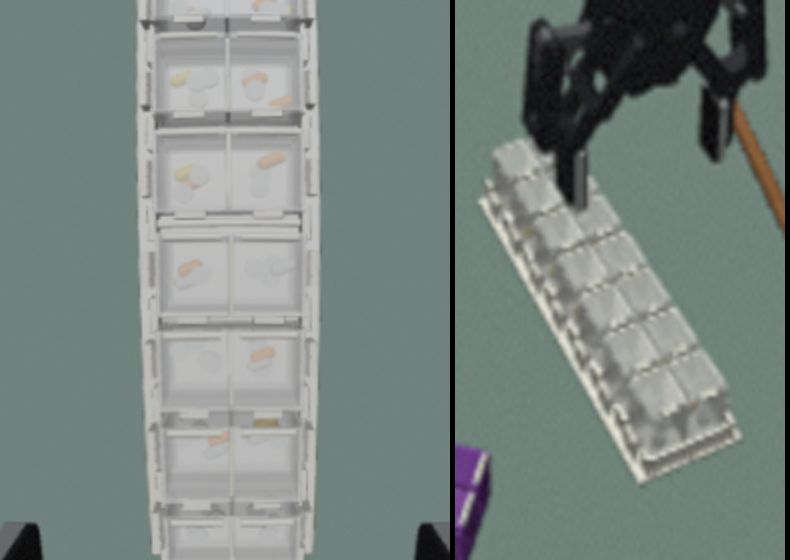

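The box at crop (230,275) sits level and in line with its neighbours, with the same lid height. The gripper is clear.

```bash
python3 -c "
from workcell import robot
print(robot.job_done())"
```

```text
the job is handed in; nothing more can be done
None
```

The day box is clipped fully home in the empty bay and was pull-tested at about 7–9 N for over 2 s, then lowered home and released; one caveat is that the pull force briefly read 12.9 N while I was settling it, which includes the box's weight and about 1 N of sensor noise, so the clips may have touched the 12 N limit.

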